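Roll the check tote home and dip the probe

TASK

Push the grey tote along the roller track until it is fully home against the bumpers of the blue bay. Then take the probe out of its fork and dip it upright down the middle of the steel cup in the tote until its tip presses the sprung pad at the bottom: lightly, just enough to feel the pad's spring give, and keep it there for about a second. Lift it out and hang it back in the fork, leaving the tote home and the wash bottle and the slurry beaker undisturbed.

Things in the scene. Friction and masses are not known exactly. Their poses are not given: they have to be found in the camera images.
- bay (a point): Point fixed to the roller track, 69 mm above the table: where the tote's centre is when the tote touches the two rubber bumpers at the end of the blue bay. y runs along the track out of the bay (the tote is pushed towards -y), x across it, z up. Bumper faces at y = -60 mm, open end of the rails at y = +391 mm.
- track: Fixed roller track: aluminium rails 55 mm high and 470 mm long, 18 freely turning steel rollers (tops 39 mm above the table), blue bay with walls 90 mm high at its -y end. Rails and bay walls are 108 mm apart inside. Origin under its middle on the table, axes as for bay. Place and yaw differ in every run.
- tote_centre (a point): Centre of the loose grey open tote on the rollers (100 mm across the track = its x, 120 mm along the track = its y, 60 mm high), 30 mm above its underside. Mass about 0.5 to 0.9 kg; it rolls with a resistance of a few newtons and soon stops after a push. Its flat end walls can be pushed above the rails.
- tote: The same tote; origin at the centre of its underside, z up.
- cup_mouth (a point): Centre of the mouth of the steel cup fixed upright in the middle of the tote, 105 mm above the tote's underside. Bore 50 mm, wall 4 mm. At the bottom is an orange sprung pad 42 mm across, 43 to 73 mm below the mouth: its depth differs every run and is not reported, it must be felt. The pad yields up to 10 mm at 0.6 N per mm (6 N fully down), then it is rigid.
- probe_tip (a point): Tip (lowest point) of the probe; z points from tip to handle. Shaft 12 mm thick with a round tip, 130 mm long; green collar 40 mm across from 130 to 137 mm above the tip; white round handle 26 mm thick from 137 to 195 mm.
- probe_handle (a point): Middle of the probe's white handle, 166 mm above the tip: the place to grip, from above, at any yaw. Axes as for probe_tip.
- probe: The loose probe, 195 mm long, 90 g; origin at its tip. It starts hanging upright in the fork by its green collar.
- fork_seat (a point): Centre of the fork's upper face, 170 mm above the table, where the underside of the hanging collar is centred. x points from the fork's open end to its column: the probe leaves along -x. Slot 22 mm wide; arms end at x = -37 mm with lips 5 mm high (x = -37 to -29 mm); a stop 5 mm high begins at x = +27 mm. Lift the probe about 15 mm to pass the lips.
- stand: The fixed probe stand: grey base (105 x 95 x 12 mm), steel column, black two-armed fork (arms 14 mm wide, 10 mm thick), nothing higher than 176 mm. Origin on the table under fork_seat, same axes. Place and yaw differ in every run.
- slurry_beaker: Bystander: glass beaker with beige contents, 73 x 79 x 85 mm, loose; origin at the centre of its underside. Leave it alone.
- wash_bottle: Bystander: white wash bottle with red cap, 65 x 110 x 221 mm, loose; origin at the centre of its underside. Leave it alone.

How it is judged:
By the outcome, as a careful person would: the job done as asked, in the order asked, and still so for the second after the job is handed in, with the robot touching nothing.
It also fails if it takes over 72 s, if anything falls off the work surface, if the arm or the gripper's body presses on something with over 40 N, if the wrist force passes 120 N, or if a joint passes its speed limit or range.

ROBOT

A 6-joint arm with a two-finger parallel gripper is mounted at the origin on a cart in front of the work surface, level with it; the furniture and walls round the work are solid. World frame = base frame: x ahead of the robot, y to its left, z up, the work surface at z = 0. Lengths are in m, angles in rad, forces in N, time in s.
With the tool pointing down it reaches from about 0.375 to 0.975 m from the base axis. Payload 3.8 kg.
Tool frame: the origin (TCP) lies at the very end of the fingers, on their centre line; the grasp point (between the pads) lies 19 mm behind it; z points along the fingers, y is the direction in which the jaws open and shut (so a half turn about z gives the same grasp; the last joint's range is limited). The gripper opens to 85 mm and grips with 20 to 120 N. Pads are 22 mm wide; open, the fingers measure 114 mm over their backs; the gripper's body (76 mm by 85 mm) begins 54 mm behind the grasp point. The pads swing forward as they close: fully open they stand 13 mm farther back than shut.
Start: joints at [1.253, 0.264, 1.604, -0, 1.274, -0.037], TCP at [0.187, 0.649, 0.231] pointing down, gripper open.
Joint ranges: [-2.63, 2.63], [-0.94, 2.18], [0.31, 2.57], [-1.31, 4.45], [0, 2.66], [-2.55, 2.55]. Speed limits (rad/s): [2.57, 2.57, 3.14, 3.14, 3.14, 3.14].

INTERFACE

Orientations are given as a rotation vector (axis times angle).
In Python, from workcell import read_state, read_camera, camera_info, finish_job gives the robot as it stands. The module is installed in compiled form; this text tells all that it offers.
- The arm moves only by the tool play_rows, never from a script. Its argument "motion" is a list of rows, each a list of 5 numbers: the shift along the tool's x, y, z in units of 1000 mm (1.0 is 1000 mm), then the turn about the tool's z in units of 2 pi rad (1.0 is 2 pi rad), then the finger opening in mm, from 0 to 85.4. A call has 1 to 5 rows; each row shifts and turns the commanded pose from where the row before left it, along the tool's axes as they then stand; what a row does not reach is not made up. A row lasts 1/8 s, in which the tool goes at most 62.5 mm and 10.7 degrees, less where a joint would pass 70% of its speed; a pose out of reach is approached as far as the arm can. A call with a number of a shift or a turn outside -1 to 1 is refused whole. A call with a gripper value outside its range is refused whole. The fingers move at their own pace and stop on an object; "squeeze" is the grip in N (left out, the last holds). Time passes only in rows, so rows that do not move let the fingers close. It gives the time, the measured TCP pose, the force and the opening at its end, in the units of the state.
- read_state(): the state, without advancing time (a new reading comes with each control period).
- read_camera(name): name is "scene" or "top" or "wrist"; returns the picture (420x560x3 uint8, red, green, blue); there is no depth.
- camera_info(name): a dict with "intrinsics" (3x3 intrinsics, pixels), "pose" (4x4, takes a point from camera to world coordinates). Camera axes: x right, y down, z forward; pixel columns grow to the right and rows downward; lengths in m; the calibration is good to about 2 mm. The wrist camera is an equidistant fisheye: a pixel r from the principal point sees the ray r / f radians off the axis. A picture is of the moment at which its call begins: read the wrist's pose just before it. camera_info takes no time and is no camera call; for the wrist camera it gives the pose at the moment of the call.
- finish_job(): hands the job in, once; it reports no verdict.
The state is a dict: "time": time; "q": joint angles; "joint_vel": joint speeds; "joint_torque": joint torques, N m; "tool_pos": TCP position; "tcp_rot": TCP orientation; "wrist_force": force on the tool from outside, world axes, zero at the start; "torque": the same for the moment, N m; "width": opening from 0.0 (shut) to 1.0 (fully open).
Only numpy, scipy, OpenCV 4.12 (cv2) and the standard library are available. Lean on these libraries where they do the work, as an engineer would, in place of code of your own. Each camera call takes 0.05 s, during which the arm holds its last target. There are 200 camera calls.

## Working session

There is one attempt and no reset: what is moved stays moved. The work goes in short steps, Python scripts to look and compute and a tool call to move; the robot and the scene stay as the last step left them, time stands still between calls to the robot, and variables do not carry over. Pictures are saved under pics/ and viewed, about 8 in all and at most 12, crops included, and the job is handed in when it is done.

Besides the shell and the picture viewer there is one more tool, called as name(argument=value, ...) on one line, values as JSON. play_rows: Moves the arm, as the interface text tells. Shifts and turns lie within -1 to 1; 1 stands for 1000 mm of shift or 2 pi rad of turn. Its arguments: {"type":"object","properties":{"motion":{"type":"array","items":{"type":"array","items":{"type":"number"}}},"squeeze":{"type":"number"}},"required":["motion"]}

```bash
mkdir -p pics; ls
python3 - <<'E'
from workcell import *
import cv2,numpy as np
np.set_printoptions(precision=4,suppress=True)
print(read_state())
for n in("scene","top","wrist"):
    i=camera_info(n); print(n,np.array(i["intrinsics"]).tolist(),np.array(i["pose"]))
    im=read_camera(n); cv2.imwrite(f"pics/{n}0.png",im[:,:,::-1])
E
```

```text
pics
{'time': 0.0, 'q': array([ 1.2531,  0.2647,  1.6054, -0.    ,  1.2737, -0.0369]), 'joint_vel': array([-0.0008, -0.001 , -0.001 , -0.0008, -0.0003,  0.0003]), 'joint_torque': array([  0.0002, -51.5106, -36.7322,   0.0002,   0.0122,  -0.    ]), 'tool_pos': array([0.1868, 0.6479, 0.23  ]), 'tcp_rot': array([-0.4396, -3.1103,  0.0034]), 'wrist_force': array([0.6615, 0.1996, 0.2738]), 'torque': array([-0.0168,  0.06  ,  0.0196]), 'width': 0.997434940647828}
scene [[466.14186901086254, 0.0, 284.8073717514226], [0.0, 466.14186901086254, 210.0082667471994], [0.0, 0.0, 1.0]] [[ 0.4985 -0.6163  0.6097 -0.145 ]
 [-0.8668 -0.3465  0.3585 -0.5223]
 [-0.0097 -0.7072 -0.7069  0.9957]
 [ 0.      0.      0.      1.    ]]
top [[392.7894966184598, 0.0, 283.85409331299127], [0.0, 392.7894966184598, 211.87329313141325], [0.0, 0.0, 1.0]] [[-0.1401 -0.9673  0.2116  0.3846]
 [-0.9901  0.1375 -0.027  -0.0709]
 [-0.003  -0.2133 -0.977   1.0813]
 [ 0.      0.      0.      1.    ]]
wrist [[325.19226210127806, 0.0, 281.5150567976196], [0.0, 325.19226210127806, 212.6750927034839], [0.0, 0.0, 1.0]] [[ 0.2756  0.9088  0.3132  0.107 ]
 [ 0.9613 -0.2598 -0.092   0.6724]
 [-0.0023  0.3264 -0.9452  0.3729]
 [ 0.      0.      0.      1.    ]]
```

View pics/top0.png

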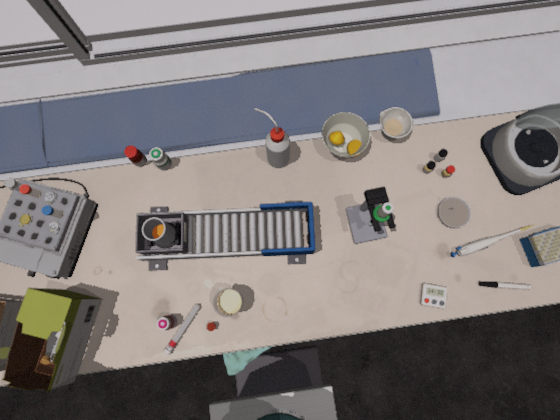

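View pics/scene0.png

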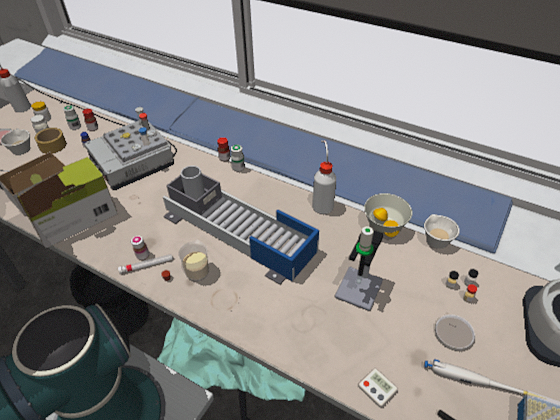

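The top view shows the tote with the cup at about (160,234), the track running right to the blue bay at (290,228), the fork with the green collar at (382,211), the bottle at (278,148) and the beaker at (230,300). I'll zoom in to measure these.

Run:
```python
import cv2,numpy as np
t=cv2.imread("pics/top0.png");s=cv2.imread("pics/scene0.png")
def crop(im,x,y,w,h,k):
    c=cv2.resize(im[y:y+h,x:x+w],None,fx=k,fy=k,interpolation=cv2.INTER_CUBIC)
    for i in range(0,w,10): cv2.putText(c,str(x+i),(i*k,8),0,.3,(0,0,255),1) if i%20==0 else 0; cv2.line(c,(i*k,10),(i*k,14),(0,0,255),1)
    for j in range(0,h,10): cv2.putText(c,str(y+j),(0,j*k+4),0,.3,(0,0,255),1)
    return c
a=crop(t,125,195,200,75,4)
b=crop(t,335,180,70,70,4); c=crop(s,330,220,60,90,4)[:280]
r=np.zeros((280,800,3),np.uint8); r[:,:280]=b; r[:,290:530]=c
cv2.imwrite("pics/c1.png",np.vstack([a,r]))
```

```text
(no output)
```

View pics/c1.png

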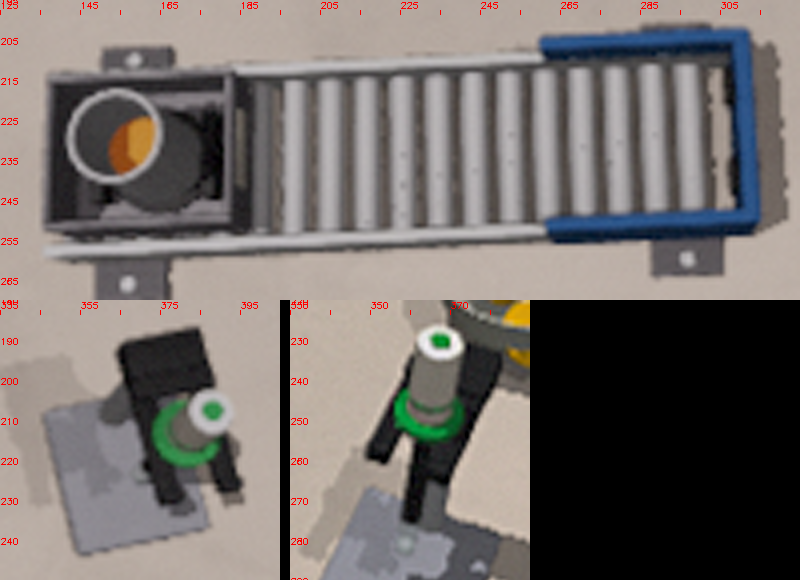

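View pics/wrist0.png

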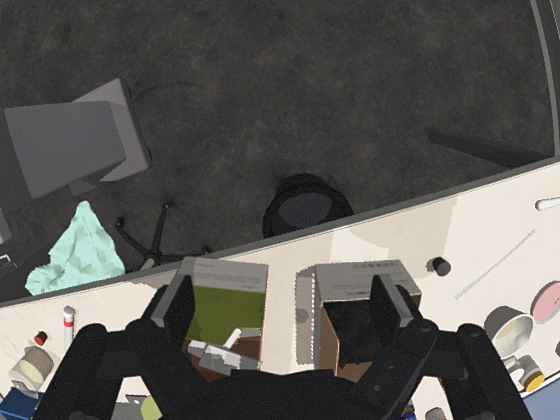

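```bash
cat > h.py <<'E'
from workcell import *
import numpy as np, cv2
from scipy.spatial.transform import Rotation as R
np.set_printoptions(precision=4,suppress=True)
def ray(n,p,pose=None):
    i=camera_info(n);K=np.array(i["intrinsics"]);T=np.array(i["pose"]) if pose is None else pose
    u=(np.array(p,float)-K[:2,2])/K[0,0]
    if n=="wrist":
        r=np.hypot(*u); d=np.r_[u/r*np.sin(r),np.cos(r)] if r>0 else np.r_[0,0,1.]
    else: d=np.r_[u,1]
    return T[:3,3],T[:3,:3]@(d/np.linalg.norm(d))
def at(n,p,z,pose=None):
    o,d=ray(n,p,pose); return (o+d*(z-o[2])/d[2])[:2]
def tri(obs):
    A=0;b=0
    for n,p in obs:
        o,d=ray(n,p); M=np.eye(3)-np.outer(d,d); A=A+M; b=b+M@o
    return np.linalg.solve(A,b)
def local(p):  # world displacement target -> tool-frame shift
    s=read_state(); return R.from_rotvec(s["tcp_rot"]).inv().apply(np.array(p)-s["tool_pos"])
E
python3 - <<'E'
from h import *
c=lambda x,y:(125+x/4,195+y/4)
f=lambda x,y:(335+x/4,180+(y-300)/4)
g=lambda x,y:(330+(x-290)/4,220+(y-300)/4)
T=lambda p,z:at("top",p,z)
for nm,p,z in [("bayend a",c(748,30),.09),("bayend b",c(757,233),.09),("bay open a",c(540,40),.09),("bay open b",c(548,240),.09),
 ("roller a1",c(297,80),.039),("a2",c(293,232),.039),("b1",c(690,66),.039),("b2",c(693,210),.039),("railend",c(46,253),.055),
 ("tote1",c(48,73),.099),("t2",c(235,70),.099),("t3",c(232,230),.099),("t4",c(48,233),.099),("cup",c(115,136),.144),
 ("collar",f(187,432),.177),("htop",f(211,411),.235),("tipL",f(172,503),.17),("tipR",f(230,490),.17),("colL",f(118,347),.17),("colR",f(200,330),.17),
 ("beaker",(230,301),.085),("bottle",(277,130),.2)]: print(nm,T(p,z))
print("tri top",tri([("top",f(211,411)),("scene",g(440,341))]),"collar",tri([("top",f(187,432)),("scene",g(428,415))]))
print("cup tri",tri([("top",c(115,136)),("scene",(192,174))]))
E
```

```text
bayend a [ 0.6137 -0.1741]
bayend b [ 0.4827 -0.1593]
bay open a [ 0.6261 -0.0396]
bay open b [ 0.4968 -0.0281]
roller a1 [0.6341 0.1288]
a2 [0.5316 0.1412]
b1 [ 0.6062 -0.1365]
b2 [ 0.5088 -0.124 ]
railend [0.5384 0.2989]
tote1 [0.6468 0.2748]
t2 [0.6318 0.156 ]
t3 [0.5298 0.1667]
t4 [0.5441 0.2811]
cup [0.59   0.2211]
collar [ 0.5454 -0.3236]
htop [ 0.5449 -0.3228]
tipL [ 0.506  -0.3086]
tipR [ 0.5088 -0.3438]
colL [ 0.6037 -0.2946]
colR [ 0.6072 -0.3454]
beaker [0.3956 0.0652]
bottle [ 0.7775 -0.1072]
tri top [ 0.5466 -0.3252  0.2322] collar [ 0.5472 -0.3263  0.1696]
cup tri [0.595  0.2225 0.1308]
```

```bash
cat >> h.py <<'E'
def plan(p,turn=0,n=5,start=None):
    "rows to go from present pose (or start=(pos,R)) to p in n rows with total turn (deg) about tool z"
    if start is None:
        s=read_state(); start=(np.array(s["tool_pos"]),R.from_rotvec(s["tcp_rot"]))
    x,r=start; p=np.array(p,float); d=(p-x)/n
    for k in range(n):
        print([float(v) for v in np.round(np.r_[r.inv().apply(d),turn/n/360],4)])
        r=r*R.from_rotvec([0,0,np.deg2rad(turn/n)])
    return p,r
E
python3 - <<'E'
from h import *
s=plan([.187,.648,.29],0,1)
s=plan([.603,.335,.29],80,9,s)
s=plan([.603,.335,.13],0,4,s)
E
```

```text
[-0.0001, -0.0001, -0.0598, 0.0]
[-0.054, -0.0206, 0.0, 0.0247]
[-0.0566, -0.012, 0.0, 0.0247]
[-0.0578, -0.0031, 0.0, 0.0247]
[-0.0575, 0.0058, 0.0, 0.0247]
[-0.056, 0.0147, 0.0, 0.0247]
[-0.053, 0.0231, 0.0, 0.0247]
[-0.0488, 0.031, 0.0, 0.0247]
[-0.0434, 0.0382, 0.0, 0.0247]
[-0.037, 0.0445, 0.0, 0.0247]
[0.0001, 0.0, 0.04, 0.0]
[0.0001, 0.0, 0.04, 0.0]
[0.0001, 0.0, 0.04, 0.0]
[0.0001, 0.0, 0.04, 0.0]
```

play_rows(motion=[[0, 0, -0.06, 0, 0], [-0.054, -0.0206, 0, 0.0247, 0], [-0.0566, -0.012, 0, 0.0247, 0], [-0.0578, -0.0031, 0, 0.0247, 0], [-0.0575, 0.0058, 0, 0.0247, 0]], squeeze=40)

```text
time: 0.78
tool_pos: [0.3729, 0.5081, 0.2909]
tcp_rot: [-1.375, -2.824, 0.001]
wrist_force: [0.6, 1.5, -0.0]
width: -0.001
```

play_rows(motion=[[-0.056, 0.0147, 0, 0.0247, 0], [-0.053, 0.0231, 0, 0.0247, 0], [-0.0488, 0.031, 0, 0.0247, 0], [-0.0434, 0.0382, 0, 0.0247, 0], [-0.037, 0.0445, 0, 0.0247, 0]])

```text
time: 1.4
tool_pos: [0.6041, 0.3341, 0.2909]
tcp_rot: [-2.342, -2.093, 0.001]
wrist_force: [0.6, 0.7, -0.4]
width: -0.002
```

Run:
```python
from h import *
s=read_state();print(s)
print(R.from_rotvec(s["tcp_rot"]).as_matrix())
P=camera_info("wrist")["pose"]; im=read_camera("wrist"); cv2.imwrite("pics/w1.png",im[:,:,::-1]); np.save("w1.npy",P); print(P)
im=read_camera("top"); cv2.imwrite("pics/t1.png",im[:,:,::-1])
```

```text
{'time': 1.4, 'q': array([0.469 , 0.265 , 1.4941, 0.0002, 1.383 , 0.5809]), 'joint_vel': array([-0.6197,  0.3337, -0.4097,  0.0023,  0.073 ,  0.6133]), 'joint_torque': array([  1.85  , -54.8732, -35.9869,  -0.1568,   0.1244,  -0.6574]), 'tool_pos': array([0.6041, 0.3341, 0.2909]), 'tcp_rot': array([-2.342 , -2.0935,  0.0007]), 'wrist_force': array([ 0.6337,  0.678 , -0.3867]), 'torque': array([-0.0052, -0.0228,  0.0119]), 'width': -0.0024852964393189112}
[[ 0.1117  0.9937 -0.0005]
 [ 0.9937 -0.1117 -0.    ]
 [-0.0001 -0.0005 -1.    ]]
[[ 0.9939 -0.1039 -0.0365  0.6146]
 [-0.1101 -0.9394 -0.3247  0.4187]
 [-0.0005  0.3268 -0.9451  0.4336]
 [ 0.      0.      0.      1.    ]]
```

View pics/w1.png

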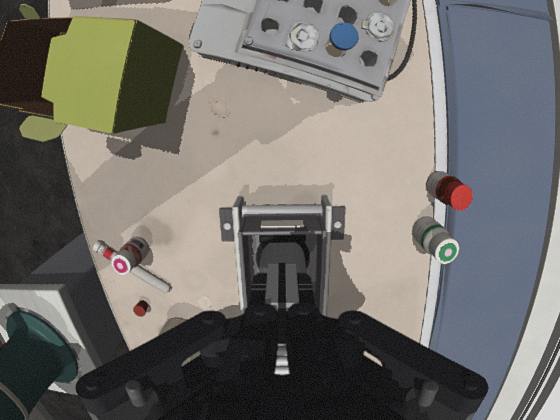

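The wrist view shows the tote rim's near edge at about (245..325, 209), the rail ends at about (240,200) and (327,199), and clear space in front of the tote.

Run:
```python
from h import *
P=np.load("w1.npy")
for p,z in [((246,209),.099),((324,208),.099),((240,200),.055),((327,199),.055)]: print(p,at("wrist",p,z,P))
s=plan([.6035,.335,.08],0,4)
u=np.array([.109,.994,0])
plan(s[0]-u*.04,0,1,s)
```

```text
(246, 209) [0.5637 0.3122]
(324, 208) [0.6483 0.304 ]
(240, 200) [0.5513 0.3105]
(327, 199) [0.6572 0.3001]
[0.001, -0.001, 0.0525, 0.0]
[0.001, -0.001, 0.0525, 0.0]
[0.001, -0.001, 0.0525, 0.0]
[0.001, -0.001, 0.0525, 0.0]
[-0.04, 0.0002, 0.0001, 0.0]
```

play_rows(motion=[[0.001, -0.001, 0.0525, 0, 0], [0.001, -0.001, 0.0525, 0, 0], [0.001, 0, 0.0525, 0, 0], [0, 0, 0.0525, 0, 0], [-0.015, 0, 0, 0, 0]])

```text
time: 2.12
tool_pos: [0.5945, 0.3222, 0.0747]
tcp_rot: [-2.332, -2.1, 0.018]
wrist_force: [-0.1, -0.0, 0.8]
width: 0.004
```

play_rows(motion=[[-0.015, 0, 0, 0, 0], [-0.015, 0, 0, 0, 0], [-0.02, 0, 0, 0, 0], [-0.025, 0, 0, 0, 0], [-0.025, 0, 0, 0, 0]])

```text
time: 2.75
tool_pos: [0.5907, 0.2236, 0.0836]
tcp_rot: [2.336, 2.099, 0.008]
wrist_force: [2.6, 3.6, 2.3]
width: 0.001
```

play_rows(motion=[[-0.025, 0, 0, 0, 0], [-0.025, 0, 0, 0, 0], [-0.025, 0, 0, 0, 0], [-0.025, 0, 0, 0, 0], [-0.025, 0, 0, 0, 0]])

```text
time: 3.38
tool_pos: [0.5753, 0.0983, 0.0813]
tcp_rot: [-2.337, -2.099, -0.0]
wrist_force: [2.8, 3.0, 1.9]
width: 0.002
```

play_rows(motion=[[-0.025, 0, 0, 0, 0], [-0.025, 0, 0, 0, 0], [-0.02, 0, 0, 0, 0], [-0.015, 0, 0, 0, 0], [-0.01, 0, 0, 0, 0]])

```text
time: 4.0
tool_pos: [0.5645, 0.0044, 0.0807]
tcp_rot: [-2.336, -2.098, 0.003]
wrist_force: [-0.1, 3.3, 0.7]
width: 0.0
```

play_rows(motion=[[-0.006, 0, 0, 0, 0], [-0.005, 0, 0, 0, 0], [-0.004, 0, 0, 0, 0], [-0.004, 0, 0, 0, 0], [0, 0, 0, 0, 0]])

```text
time: 4.62
tool_pos: [0.5637, -0.0136, 0.0813]
tcp_rot: [2.336, 2.1, -0.0]
wrist_force: [0.1, -0.6, -0.8]
width: 0.0
```

play_rows(motion=[[-0.004, 0, 0, 0, 0], [-0.004, 0, 0, 0, 0], [-0.004, 0, 0, 0, 0], [-0.003, 0, 0, 0, 0]])

```text
time: 5.12
tool_pos: [0.5654, -0.0223, 0.0829]
tcp_rot: [-2.338, -2.093, -0.02]
wrist_force: [7.3, 29.2, 2.0]
width: 0.001
```

play_rows(motion=[[0.003, 0, 0, 0, 0], [0.01, 0, 0, 0, 0], [0.06, 0, 0, 0, 0], [0.02, 0, -0.06, 0, 0], [0, 0, -0.06, 0, 0]])

```text
time: 5.75
tool_pos: [0.5708, 0.0652, 0.2006]
tcp_rot: [-2.333, -2.101, 0.004]
wrist_force: [1.5, 0.0, -0.2]
width: -0.0
```

Run:
```python
from h import *
s=read_state();print(s["tool_pos"],s["wrist_force"])
P=camera_info("wrist")["pose"]; im=read_camera("wrist"); cv2.imwrite("pics/w2.png",im[:,:,::-1]); np.save("w2.npy",P)
t=read_camera("top")[:,:,::-1]; sc=read_camera("scene")[:,:,::-1]
cv2.imwrite("pics/t2.png",t);cv2.imwrite("pics/s2.png",sc)
k=4
a=cv2.resize(t[185:265,225:325],None,fx=4,fy=4,interpolation=2)
b=cv2.resize(sc[190:280,230:330],None,fx=4,fy=4,interpolation=2)[:320]
c=cv2.resize(t[175:240,335:410],None,fx=4,fy=4,interpolation=2)
r=np.zeros((600,800,3),np.uint8); r[:320,:400]=a; r[:320,400:]=b; r[325:585,:300]=c
w=im[:,:,::-1]; r[325:600,400:800]=cv2.resize(w,None,fx=.7,fy=.7)[:275,:392][:, :400] if 0 else cv2.resize(w,(400,275))
cv2.imwrite("pics/c2.png",r)
```

```text
[0.5708 0.0652 0.2006] [ 1.4848  0.0133 -0.15  ]
```

View pics/c2.png

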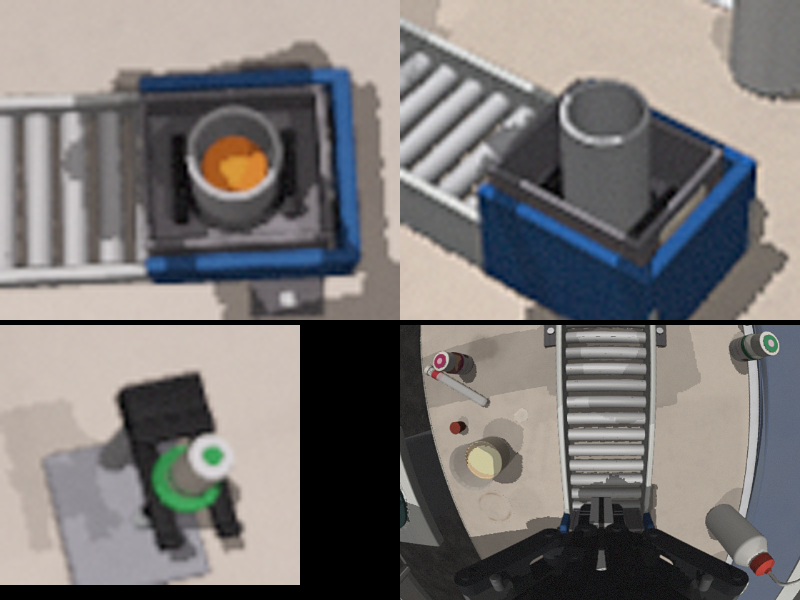

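The tote sits in the bay. The cup mouth is at about (283.8, 223) in the top view and (281, 218) in the scene view. The probe is still hanging in the fork.

Run:
```python
from h import *
print("cup top",at("top",(283.75,223.1),.144),"scene",at("scene",(281,218),.144),tri([("top",(283.75,223.1)),("scene",(281,218))]))
g=lambda x,y:(330+(x-290)/4,220+(y-300)/4)
f=lambda x,y:(335+x/4,180+(y-300)/4)
print("handle top",at("top",f(211,411),.235),at("scene",g(440,341),.235))
print("collar",at("top",f(187,432),.175),at("scene",g(428,413),.175))
s=plan([.570,.065,.29],0,2)
s=plan([.500,-.23,.29],0,5,s); s=plan([.546,-.324,.29],0,2,s)
```

```text
cup top [ 0.5601 -0.0926] scene [ 0.5598 -0.0963] [ 0.5615 -0.0937  0.1408]
handle top [ 0.5449 -0.3228] [ 0.5457 -0.3271]
collar [ 0.5457 -0.3241] [ 0.5447 -0.3276]
[0.0002, -0.0022, -0.0421, 0.0]
[0.0002, -0.0022, -0.0421, 0.0]
[-0.0602, -0.0077, -0.0001, 0.0]
[-0.0602, -0.0077, -0.0001, 0.0]
[-0.0602, -0.0077, -0.0001, 0.0]
[-0.0602, -0.0077, -0.0001, 0.0]
[-0.0602, -0.0077, -0.0001, 0.0]
[-0.0443, 0.0279, 0.0002, 0.0]
[-0.0443, 0.0279, 0.0002, 0.0]
```

Run:
```python
from h import *
s=plan([.5451,-.325,.29],0,8); s=plan([.5451,-.325,.188],0,3,s)
```

```text
[-0.0488, 0.0015, -0.0106, 0.0]
[-0.0488, 0.0015, -0.0106, 0.0]
[-0.0488, 0.0015, -0.0106, 0.0]
[-0.0488, 0.0015, -0.0106, 0.0]
[-0.0488, 0.0015, -0.0106, 0.0]
[-0.0488, 0.0015, -0.0106, 0.0]
[-0.0488, 0.0015, -0.0106, 0.0]
[-0.0488, 0.0015, -0.0106, 0.0]
[-0.0, -0.0003, 0.034, 0.0]
[-0.0, -0.0003, 0.034, 0.0]
[-0.0, -0.0003, 0.034, 0.0]
```

play_rows(motion=[[0, 0.0015, -0.045, 0, 0], [-0.0488, 0.0015, -0.045, 0, 60], [-0.0488, 0.0015, 0, 0, 85], [-0.0488, 0.0015, 0, 0, 85], [-0.0488, 0.0015, 0, 0, 85]])

```text
time: 6.52
tool_pos: [0.5574, -0.1298, 0.2862]
tcp_rot: [-2.336, -2.098, 0.003]
wrist_force: [0.1, 0.7, 0.1]
width: 0.845
```

play_rows(motion=[[-0.0488, 0.0015, 0, 0, 85], [-0.0488, 0.0015, 0, 0, 85], [-0.0488, 0.0015, 0, 0, 85], [-0.0488, 0.0015, 0, 0, 85], [0, 0, 0, 0, 85]])

```text
time: 7.15
tool_pos: [0.5419, -0.3261, 0.2854]
tcp_rot: [-2.34, -2.092, 0.004]
wrist_force: [0.7, 0.3, -0.3]
width: 0.994
```

Run:
```python
from h import *
s=read_state();print(s["tool_pos"],s["width"])
P=camera_info("wrist")["pose"]; im=read_camera("wrist"); cv2.imwrite("pics/w3.png",im[:,:,::-1]); np.save("w3.npy",P)
K=np.array(camera_info("wrist")["intrinsics"])
def proj(X):
    q=np.linalg.inv(P)@np.r_[X,1]; r=np.arctan2(np.hypot(q[0],q[1]),q[2]); return K[:2,2]+K[0,0]*r*q[:2]/np.hypot(q[0],q[1])
print(proj([.5451,-.325,.235]),proj([.5451,-.325,.177]))
plan([.5451,-.325,.188],0,3)
```

```text
[ 0.5419 -0.3261  0.2854] 0.9942811368161231
[284.9151 237.6193] [284.4833 209.2375]
[-0.0002, 0.0011, 0.0325, 0.0]
[-0.0002, 0.0011, 0.0325, 0.0]
[-0.0002, 0.0011, 0.0325, 0.0]
```

View pics/w3.png

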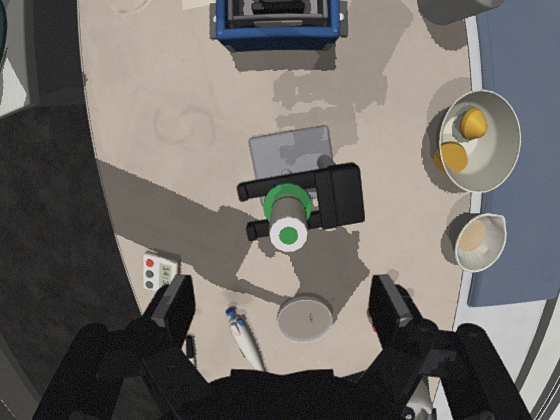

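The wrist view shows the handle top at (288,235), the collar at (288,203), the arm tips at (243,191) and (252,231), and the column block on the right.

Run:
```python
from h import *
P=np.load("w3.npy"); A=lambda p,z:at("wrist",p,z,P)
print("handle",A((288.5,235.5),.235),"collar",A((288,204),.177))
a=A((242,192),.175);b=A((251,232),.175);c=A((358,163),.17);d=A((363,221),.17)
print(a,b,c,d); m=(c+d)/2-(a+b)/2; print(np.degrees(np.arctan2(m[1],m[0]))); m=c-d; print(np.degrees(np.arctan2(-m[0],m[1])))
hh=A((288.5,235.5),.235)
plan([.546,-.3255,.188],0,3)
```

```text
handle [ 0.5476 -0.3238] collar [ 0.5484 -0.3209]
[ 0.5124 -0.3072] [ 0.5148 -0.3427] [ 0.609  -0.2942] [ 0.6113 -0.3453]
3.1186956523307168
2.6399334539795136
[-0.0003, 0.0014, 0.0325, 0.0]
[-0.0003, 0.0014, 0.0325, 0.0]
[-0.0003, 0.0014, 0.0325, 0.0]
```

play_rows(motion=[[0.0003, 0.0017, 0.0325, 0, 85], [0.0003, 0.0017, 0.0325, 0, 85], [0.0003, 0.0017, 0.0325, 0, 85], [0, 0, 0, 0, 20], [0, 0, 0, 0, 20]], squeeze=50)

```text
time: 7.82
tool_pos: [0.5494, -0.3219, 0.1912]
tcp_rot: [2.336, 2.1, 0.0]
wrist_force: [0.5, -0.8, 0.0]
width: 0.6
```

play_rows(motion=[[0, 0, 0, 0, 20], [0, 0, 0, 0, 20], [0, 0, 0, 0, 20]])

```text
time: 8.2
tool_pos: [0.55, -0.3229, 0.1927]
tcp_rot: [2.335, 2.098, 0.002]
wrist_force: [-0.1, 0.8, 5.6]
width: 0.292
```

play_rows(motion=[[0, 0, 0, 0, 20], [0, 0, -0.01, 0, 20], [0, 0, -0.012, 0, 20], [0, 0, 0, 0, 20]])

```text
time: 8.7
tool_pos: [0.5498, -0.323, 0.2142]
tcp_rot: [2.335, 2.098, 0.001]
wrist_force: [0.7, -0.3, -0.4]
width: 0.293
```

Run:
```python
from h import *
s=read_state();print(s["tool_pos"],s["width"],s["wrist_force"])
u=np.array([np.cos(np.radians(3)),np.sin(np.radians(3)),0])
p=s["tool_pos"]-u*.10
t=plan(p,0,3); t=plan([p[0],p[1],.33],0,2,t)
t=plan([.5602,-.0945,.33],0,5,t)
```

```text
[ 0.5498 -0.323   0.2142] 0.29296263357906843 [ 0.7269 -0.2954 -0.3857]
[-0.0053, -0.0329, -0.0001, 0.0]
[-0.0053, -0.0329, -0.0001, 0.0]
[-0.0053, -0.0329, -0.0001, 0.0]
[-0.0001, 0.0001, -0.0579, 0.0]
[-0.0001, 0.0001, -0.0579, 0.0]
[0.0488, 0.0169, -0.0, 0.0]
[0.0488, 0.0169, -0.0, 0.0]
[0.0488, 0.0169, -0.0, 0.0]
[0.0488, 0.0169, -0.0, 0.0]
[0.0488, 0.0169, -0.0, 0.0]
```

play_rows(motion=[[-0.0053, -0.033, 0, 0, 20], [-0.0053, -0.033, 0, 0, 20], [-0.0053, -0.033, 0, 0, 20], [0, 0, -0.06, 0, 20], [0, 0, -0.06, 0, 20]])

```text
time: 9.32
tool_pos: [0.4471, -0.3268, 0.3314]
tcp_rot: [-2.334, -2.096, 0.001]
wrist_force: [1.7, -1.1, -0.4]
width: 0.292
```

play_rows(motion=[[0.048, 0.017, 0, 0, 20], [0.048, 0.017, 0, 0, 20], [0.048, 0.017, 0, 0, 20], [0.048, 0.017, 0, 0, 20], [0.04, 0.016, 0, 0, 20]])

```text
time: 9.95
tool_pos: [0.5575, -0.1041, 0.3322]
tcp_rot: [-2.336, -2.1, 0.0]
wrist_force: [0.8, -0.1, -1.0]
width: 0.296
```

play_rows(motion=[[0, 0, 0, 0, 20], [0, 0, 0, 0, 20], [0, 0, 0, 0, 20]])

```text
time: 10.32
tool_pos: [0.5567, -0.1069, 0.3323]
tcp_rot: [-2.338, -2.098, 0.001]
wrist_force: [-0.1, -0.1, -0.5]
width: 0.292
```

Run:
```python
from h import *
s=read_state();print(s["tool_pos"],s["width"],s["wrist_force"])
print(R.from_rotvec(s["tcp_rot"]).as_matrix())
t=read_camera("top")[:,:,::-1]; sc=read_camera("scene")[:,:,::-1]
cv2.imwrite("pics/t4.png",t);cv2.imwrite("pics/s4.png",sc)
w=read_camera("wrist")[:,:,::-1]
r=np.zeros((600,800,3),np.uint8)
r[:300,:400]=cv2.resize(t[180:255,230:330],None,fx=4,fy=4,interpolation=2)
r[:600,400:]=cv2.resize(sc[130:280,230:330],None,fx=4,fy=4,interpolation=2)
r[300:600,:400]=cv2.resize(w,(400,300))
cv2.imwrite("pics/c4.png",r)
```

```text
[ 0.5567 -0.1069  0.3323] 0.2917374005045488 [-0.0886 -0.0897 -0.5313]
[[ 0.1079  0.9942 -0.0004]
 [ 0.9942 -0.1079 -0.0003]
 [-0.0004 -0.0004 -1.    ]]
```

View pics/c4.png

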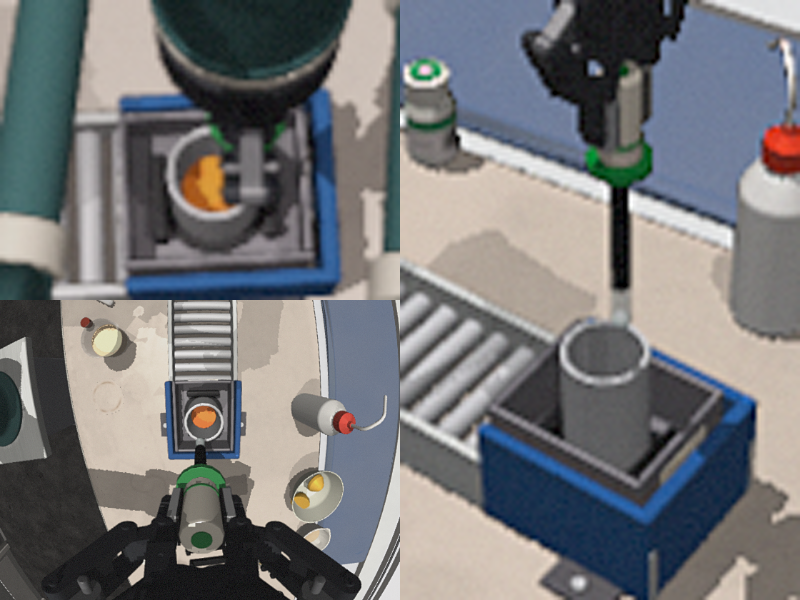

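Run:
```python
from h import *
P=camera_info("wrist")["pose"]
print("scene tip",at("scene",(285,211),.18),"cup",at("scene",(281,217.5),.144))
print("wrist cup",at("wrist",(286.5,170.5),.144,P),"tip",at("wrist",(280.5,201),.18,P))
print("top cup",at("top",(283.75,223.1),.144))
w=read_camera("wrist")[:,:,::-1]; cv2.imwrite("pics/w5.png",cv2.resize(w[110:260,200:380],None,fx=4,fy=4,interpolation=2))
```

```text
scene tip [ 0.5556 -0.1108] cup [ 0.5614 -0.0954]
wrist cup [ 0.5648 -0.0907] tip [ 0.5563 -0.112 ]
top cup [ 0.5601 -0.0926]
```

View pics/w5.png

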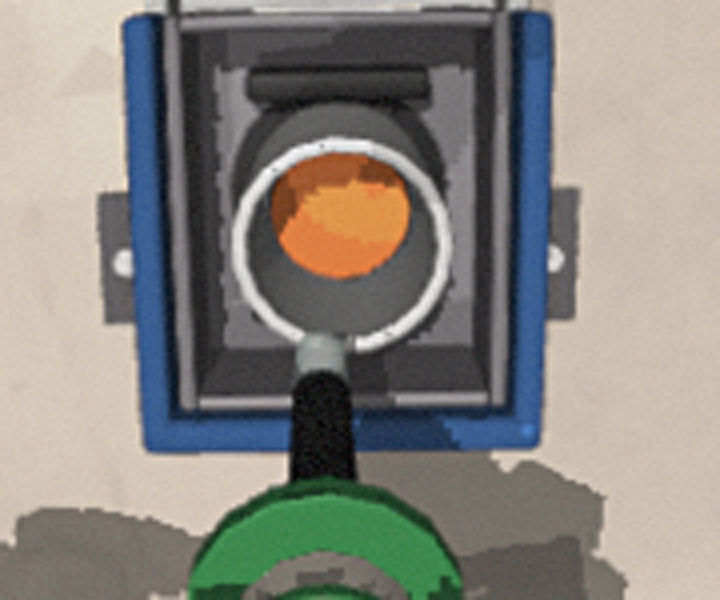

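Run:
```python
from h import *
P=camera_info("wrist")["pose"]
c=at("wrist",(285.4,171.3),.144,P);t=at("wrist",(280.5,199),.186,P)
print(c,t,c-t,"scene",at("scene",(281,217.5),.144)-at("scene",(285,211),.18))
s=read_state();p=s["tool_pos"];print(p)
n=[*(p[:2]+[.0065,.0175]),p[2]]
a=plan(n,0,1)
```

```text
[ 0.5636 -0.0913] [ 0.5568 -0.1082] [0.0068 0.0169] scene [0.0057 0.0154]
[ 0.5568 -0.1068  0.3325]
[0.0181, 0.0046, -0.0, 0.0]
```

play_rows(motion=[[0.0165, 0.0046, 0, 0, 20], [0, 0, 0, 0, 20], [0, 0, 0.03, 0, 20], [0, 0, 0.02, 0, 20], [0, 0, 0, 0, 20]])

```text
time: 11.15
tool_pos: [0.562, -0.0896, 0.2798]
tcp_rot: [-2.333, -2.097, 0.005]
wrist_force: [-0.8, -0.4, -1.1]
width: 0.29
```

```bash
cat > fz.py <<'E'
from h import *
F=[];Z=[]
for i in range(4):
    s=read_state();F.append(s["wrist_force"]);Z.append(s["tool_pos"]); im=read_camera("wrist" if i%2 else "scene")
    cv2.imwrite("pics/cur_%d.png"%i,im[:,:,::-1])
print(np.mean(F,0),np.std(F,0),np.mean(Z,0),s["time"],s["width"])
E
python3 fz.py
```

```text
[-0.0485 -0.1394 -0.7182] [0.6061 0.4275 0.4981] [ 0.5631 -0.0899  0.2818] 11.3 0.2947574384489096
```

play_rows(motion=[[0, 0, 0.01, 0, 20], [0, 0, 0.01, 0, 20], [0, 0, 0.003, 0, 20], [0, 0, 0, 0, 20]])

```text
time: 11.85
tool_pos: [0.5631, -0.09, 0.2588]
tcp_rot: [-2.336, -2.099, 0.001]
wrist_force: [0.3, 0.2, -1.3]
width: 0.293
```

```bash
python3 fz.py
```

```text
[ 0.3079  0.2725 -0.9813] [0.623  0.2523 0.5701] [ 0.5634 -0.09    0.2593] 12.0 0.29279546957957664
```

play_rows(motion=[[0, 0, 0.002, 0, 20], [0, 0, 0.002, 0, 20], [0, 0, 0, 0, 20]])

```text
time: 12.42
tool_pos: [0.5633, -0.09, 0.2551]
tcp_rot: [-2.336, -2.1, 0.001]
wrist_force: [-0.9, 0.8, -1.7]
width: 0.292
```

play_rows(motion=[[0, 0, 0, 0, 20]])

```text
time: 12.55
tool_pos: [0.5634, -0.09, 0.2554]
tcp_rot: [-2.337, -2.1, 0.0]
wrist_force: [-0.1, 0.4, -0.7]
width: 0.291
```

```bash
python3 fz.py
```

```text
[ 0.3597 -0.2504 -0.8729] [0.3927 0.4386 0.2495] [ 0.5635 -0.09    0.2555] 12.7 0.2915563922869464
```

play_rows(motion=[[0, 0, 0.002, 0, 20], [0, 0, 0.002, 0, 20], [0, 0, 0, 0, 20]])

```text
time: 13.12
tool_pos: [0.5633, -0.09, 0.251]
tcp_rot: [-2.336, -2.099, 0.001]
wrist_force: [0.5, 0.4, -1.2]
width: 0.291
```

```bash
python3 fz.py
```

```text
[ 0.3714  0.1479 -1.3013] [0.3067 0.3357 0.0717] [ 0.5634 -0.09    0.2513] 13.275 0.2897317372755684
```

play_rows(motion=[[0, 0, 0.002, 0, 20], [0, 0, 0.002, 0, 20], [0, 0, 0, 0, 20]])

```text
time: 13.7
tool_pos: [0.5633, -0.09, 0.247]
tcp_rot: [-2.336, -2.099, 0.001]
wrist_force: [-0.2, -0.8, -0.2]
width: 0.291
```

```bash
python3 fz.py
```

```text
[ 0.116  -0.0342 -0.768 ] [0.4702 0.4137 0.398 ] [ 0.5634 -0.09    0.2473] 13.85 0.29309651196365444
```

play_rows(motion=[[0, 0, 0.002, 0, 20], [0, 0, 0.002, 0, 20], [0, 0, 0, 0, 20]])

```text
time: 14.28
tool_pos: [0.5632, -0.09, 0.243]
tcp_rot: [-2.336, -2.099, 0.001]
wrist_force: [-1.3, 0.3, -1.2]
width: 0.29
```

```bash
python3 fz.py
```

```text
[-0.5553  0.4545 -0.8729] [0.5389 0.3883 0.3199] [ 0.5634 -0.09    0.2433] 14.425 0.2938921056236888
```

play_rows(motion=[[0, 0, 0.002, 0, 20], [0, 0, 0.002, 0, 20], [0, 0, 0, 0, 20]])

```text
time: 14.85
tool_pos: [0.5637, -0.0901, 0.2396]
tcp_rot: [2.336, 2.099, 0.001]
wrist_force: [0.8, -0.1, 2.1]
width: 0.29
```

```bash
python3 fz.py
```

```text
[0.6471 0.191  0.6429] [0.4075 0.4211 0.8684] [ 0.5637 -0.0901  0.2397] 15.0 0.2937845048073971
```

play_rows(motion=[[0, 0, 0.0015, 0, 20], [0, 0, 0, 0, 20], [0, 0, 0, 0, 20], [0, 0, 0, 0, 20]])

```text
time: 15.55
tool_pos: [0.5636, -0.0901, 0.2381]
tcp_rot: [2.336, 2.1, 0.0]
wrist_force: [0.5, -0.1, 1.2]
width: 0.29
```

```bash
python3 fz.py
```

```text
[ 0.6341 -0.3209  1.3511] [0.4145 0.3824 0.2298] [ 0.5636 -0.09    0.2381] 15.7 0.29662617748396836
```

play_rows(motion=[[0, 0, 0, 0, 20], [0, 0, 0, 0, 20], [0, 0, 0, 0, 20]])

```text
time: 16.12
tool_pos: [0.5635, -0.09, 0.238]
tcp_rot: [2.337, 2.1, 0.0]
wrist_force: [0.7, 0.5, 1.6]
width: 0.289
```

```bash
python3 fz.py
```

```text
[0.7628 0.0519 1.6254] [0.263  0.3289 0.0644] [ 0.5635 -0.09    0.238 ] 16.275 0.29113962318668635
```

Steady net force is about 2.4 N, and contact has lasted about 1.4 s. Now I'll lift straight out.

play_rows(motion=[[0, 0, -0.01, 0, 20], [0, 0, -0.025, 0, 20], [0, 0, -0.03, 0, 20], [0, 0, -0.035, 0, 20], [0, 0, 0, 0, 20]])

```text
time: 16.95
tool_pos: [0.5648, -0.0903, 0.3417]
tcp_rot: [2.333, 2.097, 0.005]
wrist_force: [-0.3, 0.2, -1.7]
width: 0.295
```

Run:
```python
from h import *
s=read_state();print(s["tool_pos"],s["wrist_force"])
u=np.array([np.cos(np.radians(3)),np.sin(np.radians(3)),0])
seat=np.array([.5500,-.3229,.2145])
w=seat-u*.1
t=plan([w[0],w[1],.335],0,6); t=plan(w,0,3,t)
```

```text
[ 0.5648 -0.0903  0.3417] [-0.3178  0.2445 -1.7161]
[-0.0414, -0.0148, 0.0011, 0.0]
[-0.0414, -0.0148, 0.0011, 0.0]
[-0.0414, -0.0148, 0.0011, 0.0]
[-0.0414, -0.0148, 0.0011, 0.0]
[-0.0414, -0.0148, 0.0011, 0.0]
[-0.0414, -0.0148, 0.0011, 0.0]
[0.0, -0.0002, 0.0402, 0.0]
[0.0, -0.0002, 0.0402, 0.0]
[0.0, -0.0002, 0.0402, 0.0]
```

play_rows(motion=[[-0.0414, -0.0148, 0.001, 0, 20], [-0.0414, -0.0148, 0.001, 0, 20], [-0.0414, -0.0148, 0.001, 0, 20], [-0.0414, -0.0148, 0, 0, 20], [-0.0414, -0.0148, 0, 0, 20]])

```text
time: 17.58
tool_pos: [0.4662, -0.2885, 0.3329]
tcp_rot: [-2.334, -2.098, 0.001]
wrist_force: [0.7, -0.3, -1.1]
width: 0.294
```

play_rows(motion=[[-0.0414, -0.0148, 0, 0, 20], [0, 0, 0.04, 0, 20], [0, 0, 0.04, 0, 20], [0, 0, 0.035, 0, 20], [0, 0, 0, 0, 20]])

```text
time: 18.2
tool_pos: [0.4455, -0.3251, 0.2146]
tcp_rot: [-2.329, -2.092, 0.003]
wrist_force: [-0.9, -0.4, -0.1]
width: 0.29
```

play_rows(motion=[[0, 0, 0, 0, 20], [0, 0, 0, 0, 20]])

```text
time: 18.45
tool_pos: [0.4498, -0.3283, 0.2221]
tcp_rot: [2.334, 2.098, 0.001]
wrist_force: [-0.6, -0.2, -0.6]
width: 0.293
```

Run:
```python
from h import *
s=read_state();print(s["tool_pos"],s["wrist_force"])
t=plan([.5500,-.3229,.2145],0,4)
```

```text
[ 0.4498 -0.3283  0.2221] [-0.5723 -0.2157 -0.6105]
[0.004, 0.0248, 0.002, 0.0]
[0.004, 0.0248, 0.002, 0.0]
[0.004, 0.0248, 0.002, 0.0]
[0.004, 0.0248, 0.002, 0.0]
```

play_rows(motion=[[0.004, 0.025, 0.001, 0, 20], [0.004, 0.025, 0.002, 0, 20], [0.004, 0.025, 0.002, 0, 20], [0.004, 0.0248, 0.002, 0, 20], [0, 0, 0, 0, 20]])

```text
time: 19.08
tool_pos: [0.5516, -0.3224, 0.2144]
tcp_rot: [2.333, 2.1, 0.001]
wrist_force: [-0.4, -0.2, 0.3]
width: 0.296
```

play_rows(motion=[[0, 0, 0, 0, 20]])

```text
time: 19.2
tool_pos: [0.5495, -0.3225, 0.2139]
tcp_rot: [2.336, 2.1, -0.0]
wrist_force: [0.3, 0.3, -1.2]
width: 0.289
```

```bash
python3 fz.py
python3 - <<'E'
from h import *
plan([.5500,-.3229,.194],0,3)
t=read_camera("top")[:,:,::-1]
r=np.zeros((560,800,3),np.uint8)
r[:420,:400]=cv2.resize(t[165:270,335:435],None,fx=4,fy=4,interpolation=2)
r[:480,400:]=cv2.resize(cv2.imread("pics/cur_2.png")[190:310,310:410],None,fx=4,fy=4,interpolation=2)
cv2.imwrite("pics/c6.png",r)
E
```

```text
[-0.2807 -0.0448 -0.8147] [0.3135 0.3077 0.3529] [ 0.5492 -0.3225  0.2136] 19.35 0.2911682845234535
[-0.0001, 0.0003, 0.0065, 0.0]
[-0.0001, 0.0003, 0.0065, 0.0]
[-0.0001, 0.0003, 0.0065, 0.0]
```

View pics/c6.png

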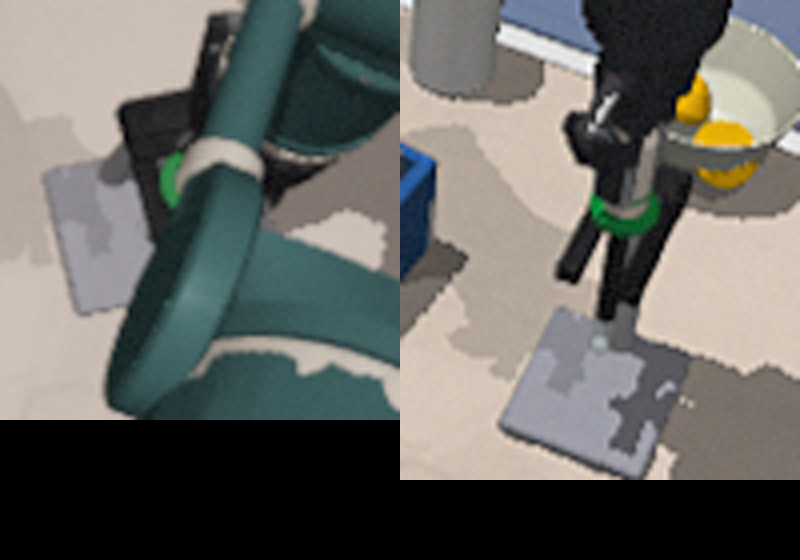

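The collar is over the fork with the shaft between the arms. I'll lower it and release.

play_rows(motion=[[0, 0.0003, 0.007, 0, 20], [0, 0.0003, 0.007, 0, 20], [0, 0, 0.006, 0, 20], [0, 0, 0, 0, 20], [0, 0, 0, 0, 20]])

```text
time: 20.08
tool_pos: [0.5502, -0.3223, 0.1925]
tcp_rot: [-2.336, -2.1, 0.0]
wrist_force: [-0.3, 0.7, -1.1]
width: 0.29
```

```bash
python3 fz.py
```

```text
[-0.0761  0.2013 -0.9732] [0.5211 0.5697 0.3858] [ 0.5502 -0.3223  0.1926] 20.225 0.2905866884207006
```

play_rows(motion=[[0, 0, 0.001, 0, 20], [0, 0, 0.001, 0, 20], [0, 0, 0, 0, 20]])

```text
time: 20.65
tool_pos: [0.5503, -0.3225, 0.1924]
tcp_rot: [2.336, 2.099, 0.0]
wrist_force: [-2.6, 1.4, 5.6]
width: 0.294
```

```bash
python3 fz.py
```

```text
[-2.741   1.1555  5.7492] [0.1248 0.2188 0.3084] [ 0.5503 -0.3224  0.1924] 20.8 0.29786316927672013
```

Seated (5.7 N support). Release and rise.

play_rows(motion=[[0, 0, -0.001, 0, 30], [0, 0, 0, 0, 45], [0, 0, 0, 0, 85], [0, 0, 0, 0, 85], [0, 0, 0, 0, 85]])

```text
time: 21.48
tool_pos: [0.5502, -0.3223, 0.1918]
tcp_rot: [-2.337, -2.1, 0.0]
wrist_force: [0.3, -0.2, -0.7]
width: 0.995
```

play_rows(motion=[[0, 0, -0.02, 0, 85], [0, 0, -0.04, 0, 85], [0, 0, -0.05, 0, 85], [0, 0, -0.03, 0, 85]])

```text
time: 21.98
tool_pos: [0.5512, -0.3229, 0.3373]
tcp_rot: [2.333, 2.096, 0.002]
wrist_force: [0.6, -0.1, 0.1]
width: 0.993
```

play_rows(motion=[[-0.04, 0, 0, 0, 85], [-0.05, -0.04, 0, 0, 85], [-0.04, -0.04, 0, 0, 85], [0, 0, 0, 0, 85], [0, 0, 0, 0, 85]])

```text
time: 22.6
tool_pos: [0.4582, -0.4421, 0.3333]
tcp_rot: [2.337, 2.098, 0.001]
wrist_force: [-0.3, -0.1, -0.5]
width: 0.995
```

Run:
```python
from h import *
s=read_state();print(s["time"],s["tool_pos"],s["wrist_force"])
t=read_camera("top")[:,:,::-1]; sc=read_camera("scene")[:,:,::-1]
cv2.imwrite("pics/t7.png",t);cv2.imwrite("pics/s7.png",sc)
r=np.zeros((600,800,3),np.uint8)
r[:280,:400]=cv2.resize(t[185:255,230:330],None,fx=4,fy=4,interpolation=2)
r[285:585,:400]=cv2.resize(t[175:250,330:430],None,fx=4,fy=4,interpolation=2)
r[:600,400:]=cv2.resize(sc[120:420,200:400],None,fx=2,fy=2,interpolation=2)
cv2.imwrite("pics/c7.png",r)
t2=cv2.imread("pics/t2.png")
for a,b,c,d in [(185,255,240,320)]:
    A=cv2.cvtColor(t2[a:b,c:d],6).astype(np.float32);B=cv2.cvtColor(np.ascontiguousarray(t[a:b,c:d]),6).astype(np.float32)
    print("tote shift px",cv2.phaseCorrelate(A,B,cv2.createHanningWindow((d-c,b-a),cv2.CV_32F)))
```

```text
22.6 [ 0.4582 -0.4421  0.3333] [-0.2764 -0.0639 -0.4771]
tote shift px ((0.016188525940101783, -0.0373772035056561), 0.7271723305185636)
```

View pics/c7.png

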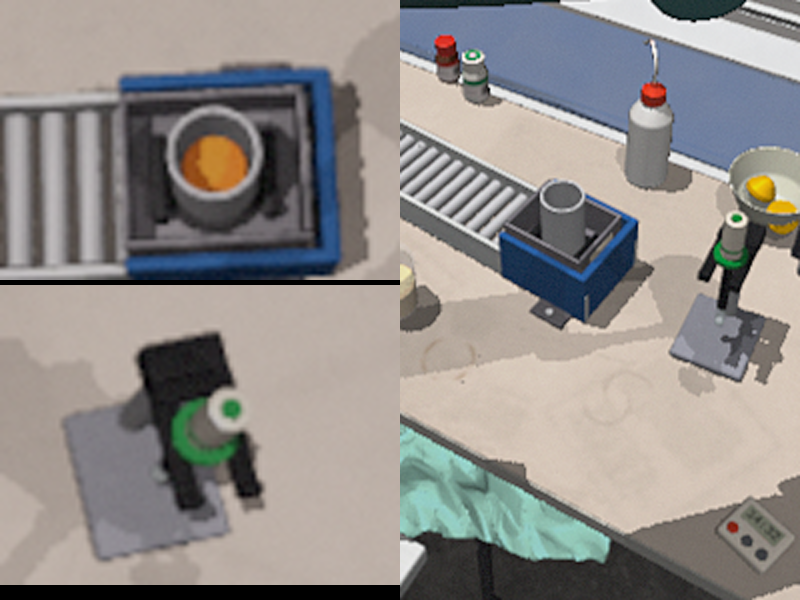

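Probe hangs in the fork and the tote is unmoved since the push. I have time to spare, so I'll gently touch the tote's end wall to check that it's firmly against the bumpers and didn't rebound.

Run:
```python
from h import *
t=plan([.5697,.0175,.333],0,9); t=plan([.5697,.0175,.081],0,5,t)
```

```text
[0.052, 0.0069, -0.0, 0.0]
[0.052, 0.0069, -0.0, 0.0]
[0.052, 0.0069, -0.0, 0.0]
[0.052, 0.0069, -0.0, 0.0]
[0.052, 0.0069, -0.0, 0.0]
[0.052, 0.0069, -0.0, 0.0]
[0.052, 0.0069, -0.0, 0.0]
[0.052, 0.0069, -0.0, 0.0]
[0.052, 0.0069, -0.0, 0.0]
[0.0, -0.0001, 0.0504, 0.0]
[0.0, -0.0001, 0.0504, 0.0]
[0.0, -0.0001, 0.0504, 0.0]
[0.0, -0.0001, 0.0504, 0.0]
[0.0, -0.0001, 0.0504, 0.0]
```

play_rows(motion=[[0.052, 0.0069, 0, 0, 0], [0.052, 0.0069, 0, 0, 0], [0.052, 0.0069, 0, 0, 0], [0.052, 0.0069, 0, 0, 0], [0.052, 0.0069, 0, 0, 0]])

```text
time: 23.32
tool_pos: [0.5208, -0.184, 0.3323]
tcp_rot: [2.334, 2.102, 0.001]
wrist_force: [0.7, 0.0, -0.5]
width: -0.002
```

play_rows(motion=[[0.052, 0.0069, 0, 0, 0], [0.052, 0.0069, 0, 0, 0], [0.052, 0.0069, 0, 0, 0], [0.052, 0.0069, 0, 0, 0], [0, 0, 0, 0, 0]])

```text
time: 23.95
tool_pos: [0.57, 0.0218, 0.332]
tcp_rot: [-2.328, -2.108, -0.001]
wrist_force: [-0.0, -0.5, 0.2]
width: -0.001
```

play_rows(motion=[[0, 0, 0.05, 0, 0], [0, 0, 0.05, 0, 0], [0, 0, 0.05, 0, 0], [0, 0, 0.05, 0, 0], [0, 0, 0.035, 0, 0]])

```text
time: 24.58
tool_pos: [0.5681, 0.0169, 0.0945]
tcp_rot: [-2.334, -2.1, 0.004]
wrist_force: [-0.2, 0.1, -0.2]
width: -0.002
```

play_rows(motion=[[0, 0, 0.015, 0, 0], [0, 0, 0, 0, 0], [0, 0, 0, 0, 0]])

```text
time: 24.95
tool_pos: [0.5712, 0.0167, 0.0839]
tcp_rot: [2.335, 2.098, 0.004]
wrist_force: [-0.2, -0.5, 0.7]
width: -0.002
```

play_rows(motion=[[-0.01, 0, 0.001, 0, 0], [-0.01, 0, 0.001, 0, 0], [-0.008, 0, 0.001, 0, 0], [-0.004, 0, 0, 0, 0], [0, 0, 0, 0, 0]])

```text
time: 25.58
tool_pos: [0.566, -0.0155, 0.0789]
tcp_rot: [-2.338, -2.099, 0.0]
wrist_force: [-0.0, -0.7, -0.9]
width: -0.002
```

play_rows(motion=[[-0.001, 0, 0, 0, 0], [-0.001, 0, 0, 0, 0], [0, 0, 0, 0, 0]])

```text
time: 25.95
tool_pos: [0.5659, -0.017, 0.0789]
tcp_rot: [2.337, 2.1, 0.0]
wrist_force: [-0.3, -0.2, 0.5]
width: 0.004
```

play_rows(motion=[[-0.001, 0, 0, 0, 0], [-0.001, 0, 0, 0, 0], [0, 0, 0, 0, 0]])

```text
time: 26.32
tool_pos: [0.5657, -0.0191, 0.0789]
tcp_rot: [2.337, 2.1, 0.0]
wrist_force: [0.6, -0.3, -0.3]
width: -0.002
```

play_rows(motion=[[-0.001, 0, 0, 0, 0], [-0.001, 0, 0, 0, 0], [0, 0, 0, 0, 0]])

```text
time: 26.7
tool_pos: [0.5655, -0.0211, 0.0789]
tcp_rot: [-2.337, -2.1, 0.0]
wrist_force: [0.2, -0.3, -0.3]
width: -0.002
```

play_rows(motion=[[-0.001, 0, 0, 0, 0], [0, 0, 0, 0, 0], [0, 0, 0, 0, 0]])

```text
time: 27.08
tool_pos: [0.5655, -0.0216, 0.0789]
tcp_rot: [-2.337, -2.099, -0.001]
wrist_force: [0.4, 4.2, 0.1]
width: 0.001
```

The wall is contacted at y = -0.0216 m with the force rising stiffly, against -0.0223 m at 29 N earlier. So the tote is firmly home. Retreating.

play_rows(motion=[[0.001, 0, 0, 0, 0], [0.005, 0, 0, 0, 0], [0.04, 0, 0, 0, 0], [0.02, 0, -0.06, 0, 0], [0, 0, -0.06, 0, 0]])

```text
time: 27.7
tool_pos: [0.5715, 0.0446, 0.1984]
tcp_rot: [-2.334, -2.101, 0.004]
wrist_force: [1.7, 1.0, -0.4]
width: -0.002
```

play_rows(motion=[[0.03, 0, -0.06, 0, 0], [0, 0, 0, 0, 0], [0, 0, 0, 0, 0], [0, 0, 0, 0, 0]])

```text
time: 28.2
tool_pos: [0.574, 0.0706, 0.2518]
tcp_rot: [-2.336, -2.098, 0.005]
wrist_force: [-0.5, 0.4, -0.2]
width: -0.004
```

Run:
```python
from h import *
t=cv2.imread("pics/t7.png");n=read_camera("scene")[:,:,::-1];o=cv2.imread("pics/s7.png"); z=cv2.imread("pics/s0.png") if 0 else cv2.imread("pics/scene0.png")
g=lambda i:cv2.cvtColor(np.ascontiguousarray(i),6).astype(np.float32)
for nm,ref,(a,b,c,d) in [("tote",o,(190,280,245,325)),("stand",o,(215,310,330,395)),("bottle",z,(135,220,305,345)),("beaker",z,(235,285,175,215))]:
    print(nm,cv2.phaseCorrelate(g(ref[a:b,c:d]),g(n[a:b,c:d]),cv2.createHanningWindow((d-c,b-a),cv2.CV_32F)))
s=read_state();print(s["time"],s["tool_pos"],s["wrist_force"])
finish_job()
```

```text
tote ((-0.008451584479182372, -0.09482541047035653), 0.7715893281830681)
stand ((0.013707581470434604, 0.02663029518775062), 0.9495442677979116)
bottle ((0.547536965624861, -0.6338083961331691), 0.9965575859281752)
beaker ((-0.0026045276052002464, 0.036395921338193915), 0.9316841616630555)
28.25 [0.574  0.0706 0.2518] [-0.1868  0.1488 -0.0339]
the job is handed in; nothing more can be done
```

The job is done and handed in at 28.25 s on the robot's clock; `finish_job` gives no verdict.

- **Tote:** I pushed it along the track until it met the bumpers at 29 N. A later gentle touch (about 4 N) met its end wall within 1 mm of the same place, so it was home and had not rebounded. The camera showed no movement of it since the push.
- **Dip:** I took the probe from the fork and lowered it into the cup, aiming for the middle from the wrist and scene cameras. It felt the pad and pressed with about 2.4 N net, roughly 4 mm of give, with about 1.4 s in contact. I then lifted it straight out.
- **Probe:** It was set down until the fork supported it (5.7 N), then released. The picture afterwards shows it hanging by its collar, and it had not moved in the last check.
- **Bystanders:** The slurry beaker shows no shift since the start. The wash bottle check disagreed slightly, showing an image shift of about 0.5 to 0.6 px. The arm never went near the bottle, so I put this down to a change of light or shadow, but I did not confirm that.

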